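Turn the clay jarrito to the front of the turntable

TASK

Push the upright finger pegs on the rim of the wooden turntable with a fingertip, gently, until the jarrito (the only vessel with a handle) stands in line with the tongue that sticks out of the front of the turntable's base, then let go and leave it at rest there. Turn it only by pushing: do not touch, lift, slide or tip the four vessels on it, and leave everything else on the shelf where it is.

Things in the scene. Friction and masses are not known exactly. Their poses are not given: they have to be found in the camera images.
- turntable: Round wooden disc, 330 mm across, 22 mm thick. Turns either way without stops about a vertical axis through its centre; about 1 N at the rim turns it, and friction soon stops it when let go. Origin: centre of its underside, 23 mm above the shelf (its top is at 45 mm); x and y turn with it. Four loose clay vessels stand on it, 85 mm from the axis, at its -x, +x, +y and -y; they reach out to 125 mm.
- peg (a point): Centre of the top of one of the disc's eight identical upright finger pegs: round, 14 mm across, 50 mm tall, tops 95 mm above the shelf. They stand on a circle of 150 mm radius about the disc's axis, one every 45 degrees; this one is at +22.5 degrees from the disc's x axis, counter-clockwise from above.
- turntable_base: Dark wooden base fixed below the disc, 240 mm across, 20 mm high, on the same axis. Origin: centre of its underside, on the shelf. Its -x axis points along the tongue: a bar 50 mm wide, 18 mm high, round-ended, sticking out from under the disc to 235 mm from the axis, roughly towards the robot.
- jarrito: Jarrito: bellied glazed clay mug with one loop handle, 70 mm across, 70 mm tall (top 115 mm above the shelf, the tallest on the disc). Origin: centre of its underside. z up; handle along its +y, out to 61 mm from its axis. Stands loose at the disc's -x side, handle along the rim. About 0.2 kg.
- bowl: Open clay bowl, 76 mm across, 40 mm tall, loose on the turntable. Origin: centre of its underside.
- salt_pot: Lidded clay salt pot with a small knob on top, 72 mm across, 70 mm tall, loose on the turntable. Origin: centre of its underside.
- cup: Straight clay cup without handle, 64 mm across, 66 mm tall, loose on the turntable. Origin: centre of its underside.
- warmer: Purple plastic tortilla warmer with snap lid, 208 mm across, 80 mm tall, loose on the shelf to the left. Bystander. Origin: centre of its underside.
- spoon: Steel spoon, 200 mm long, lying on the shelf beyond the turntable. Bystander. Origin: its middle, at the underside; x along it.
- mortar: Dark stone mortar on three legs, 140 mm across, 85 mm tall, on the shelf to the left, near the robot. Bystander. Origin: centre of its underside.
Mind the look-alikes: they are no part of the job. What is shaped like the jarrito but pink or purple is not meant.

How it is judged:
On the way:
1. the fingers push the turntable (contact force between the fingers and turntable above 0.3 N), for 0.05 s.
At the end, for the whole second after the job is handed in: The jarrito's axis is within 15 mm of the tongue's centre line, on the tongue's side of the turntable (10 degrees either way); the turntable is at rest; all four vessels stand upright on it, 65 to 105 mm from its axis; the warmer, spoon and mortar are within 15 mm of where they were (y of jarrito in the frame of turntable_base between -0.015 and 0.015 m and x of jarrito in the frame of turntable_base below -0.06 m and angular speed of turntable below 0.05 rad/s and horizontal distance between jarrito and turntable between 0.065 and 0.105 m and angle between each of jarrito, bowl, salt_pot, cup's own z axis and vertical below 0.15 rad and z of jarrito in the frame of turntable between 0.015 and 0.03 m and horizontal distance between bowl and turntable between 0.065 and 0.105 m and z of bowl in the frame of turntable between 0.015 and 0.03 m and horizontal distance between salt_pot and turntable between 0.065 and 0.105 m and z of salt_pot in the frame of turntable between 0.015 and 0.03 m and horizontal distance between cup and turntable between 0.065 and 0.105 m and z of cup in the frame of turntable between 0.015 and 0.03 m and distance of each of warmer, spoon, mortar from where it was at the start of the episode below 0.015 m); the robot touches nothing.
It fails at once if the robot touches a vessel on the turntable with more than 1 N (contact force between any of the fingers, the arm and jarrito above 1 N or contact force between any of the fingers, the arm and bowl above 1 N or contact force between any of the fingers, the arm and salt_pot above 1 N or contact force between any of the fingers, the arm and cup above 1 N).
It fails at once if a vessel is lifted from the turntable by more than 10 mm (z of any of jarrito, bowl, salt_pot, cup in the frame of turntable above 0.032 m).
It fails at once if a vessel is tipped by more than 0.3 rad (angle between any of jarrito, bowl, salt_pot, cup's own z axis and vertical above 0.3 rad).
It fails at once if the turntable is spun faster than 3 rad/s (half a turn a second) (angular speed of turntable above 3 rad/s).
It fails at once if the warmer, spoon or mortar is moved by more than 20 mm (distance of any of warmer, spoon, mortar from where it was at the start of the episode above 0.02 m).
It also fails if it takes over 54 s, if anything falls off the work surface, if the arm or the gripper's body presses on something with over 40 N, if the wrist force passes 120 N, or if a joint passes its speed limit or range.

ROBOT

A 6-joint arm with a two-finger parallel gripper is mounted at the origin on the work surface. World frame = base frame: x ahead of the robot, y to its left, z up, the work surface at z = 0. Lengths are in m, angles in rad, forces in N, time in s.
With the tool pointing down it reaches from about 0.275 to 0.725 m from the base axis. Payload 5.6 kg.
Tool frame: the origin (TCP) lies at the centre of the arm's flange, where the gripper is bolted on; the fingertips stand 173 mm ahead of it and the grasp point (between the pads) lies 155 mm ahead of it (arm.tips_ahead is the distance from the TCP to the fingertips, in m); z points along the fingers, x is the direction in which the jaws open and shut, and the axes are right-handed (so a half turn about z gives the same grasp; the last joint's range is limited). The gripper opens to 85 mm and grips with 20 to 120 N. Pads are 22 mm wide; open, the fingers measure 114 mm over their backs; the gripper's body (76 mm by 85 mm) begins 54 mm behind the grasp point. The pads swing forward as they close: fully open they stand 13 mm farther back than shut.
Start: joints at [-0.945, 0.255, 0.108, 0, -1.424, -0.285], TCP at [0.184, -0.518, 0.405] pointing down, gripper open.
Joint ranges: [-2.95, 2.95], [-1.21, 1.97], [-1.09, 1.5], [-2.87, 1.71], [-2.94, -0.07], [-3.05, 3.05]. Speed limits (rad/s): [2.57, 2.57, 3.14, 3.14, 3.14, 3.14].

INTERFACE

Orientations are given as a unit quaternion [w, x, y, z].
In Python, from bench import arm gives the robot as it stands.
- The arm moves only by the tool send_rows, never from a script. Its argument "increments" is a list of rows, each an object of numbers: "dx", "dy", "dz": the shift along the tool's x, y, z in cm; "turn": the turn about the tool's z in degrees. In form: [{"dx": .., "dy": .., "dz": .., "turn": ..}, ...]. A call has 1 to 8 rows; each row shifts and turns the commanded pose from where the row before left it, along the tool's axes as they then stand; what a row does not reach is not made up. A row lasts 1/8 s, in which the tool goes at most 62.5 mm and 10.7 degrees, less where a joint would pass 70% of its speed; a pose out of reach is approached as far as the arm can. A call with a gripper value outside its range is refused whole. "grip" is the finger opening in cm, from 0 to 8.54, set as the call begins (left out, the last holds). The fingers move at their own pace and stop on an object; "grip_force" is the grip in N (left out, the last holds). Time passes only in rows, so rows that do not move let the fingers close. It gives the time, the measured TCP pose, the force and the opening at its end, in the units of the state.
- arm.read_state(): the state, without advancing time (a new reading comes with each control period).
- arm.snapshot(name): name is "scene" or "top"; returns the picture (420x560x3 uint8, red, green, blue); there is no depth.
- arm.camera_info(name): a dict with "intrinsics" (3x3 intrinsics, pixels), "origin" and "attitude" of the camera in the world. Camera axes: x right, y up, looking along -z (the intrinsics and any distortion apply to the point x, -y, -z); pixel columns grow to the right and rows downward; lengths in m; the calibration is good to about 2 mm. A picture is of the moment at which its call begins. camera_info takes no time and is no camera call.
- arm.hand_in(): hands the job in, once; it reports no verdict.
The state is a dict: "clock": time; "joint_pos": joint angles; "dq": joint speeds; "joint_torque": joint torques, N m; "tcp_pos": TCP position; "ee_rot": TCP orientation; "ft_force": force on the tool from outside, world axes, zero at the start; "ft_torque": the same for the moment, N m; "opening": finger opening in m.
Only numpy, scipy, OpenCV 4.12 (cv2) and the standard library are available. Lean on these libraries where they do the work, as an engineer would, in place of code of your own. Each camera call takes 0.05 s, during which the arm holds its last target.

## Working session

There is one attempt and no reset: what is moved stays moved. The work goes in short steps, Python scripts to look and compute and a tool call to move; the robot and the scene stay as the last step left them, time stands still between calls to the robot, and variables do not carry over. Pictures are saved under pics/ and viewed, and the job is handed in when it is done.

Besides the shell and the picture viewer there is one more tool, called after "Call:" in YAML: its name, and indented under it one key for each argument. send_rows: Moves the arm, as the interface text tells. Its arguments: {"type":"object","properties":{"increments":{"type":"array","items":{"type":"object","properties":{"dx":{"type":"number"},"dy":{"type":"number"},"dz":{"type":"number"},"turn":{"type":"number"}}}},"grip":{"type":"number"},"grip_force":{"type":"number"}},"required":["increments"]}

```bash
mkdir -p pics
python3 - <<'E'
from bench import arm
import cv2
for n in("scene","top"):
    im=arm.snapshot(n); cv2.imwrite(f"pics/{n}0.png",im[:,:,::-1]); print(n,arm.camera_info(n))
s=arm.read_state(); print(s)
E
```

```text
scene {'intrinsics': array([[383.78606611,   0.        , 278.78197807],
       [  0.        , 383.78606611, 206.11305314],
       [  0.        ,   0.        ,   1.        ]]), 'origin': array([1.39092107, 0.09495278, 1.05091339]), 'attitude': array([0.6252298 , 0.23867083, 0.26145919, 0.69553075])}
top {'intrinsics': array([[520.81472599,   0.        , 287.7303941 ],
       [  0.        , 520.81472599, 209.46158954],
       [  0.        ,   0.        ,   1.        ]]), 'origin': array([0.32038853, 0.03033458, 1.71190772]), 'attitude': array([ 0.7137895 ,  0.04359155, -0.05491091, -0.69684225])}
{'clock': 0.1, 'joint_pos': array([-9.45435122e-01,  2.55667330e-01,  1.07139335e-01, -4.20828474e-04,
       -1.42386851e+00, -2.84630224e-01]), 'dq': array([-0.00126124,  0.00059998,  0.00276753,  0.00212464, -0.00074714,
        0.00177436]), 'joint_torque': array([-2.09682519e-03, -3.87606919e+01,  2.38474542e+01,  5.37787557e+00,
       -3.80439349e-03, -7.38763291e-07]), 'tcp_pos': array([ 0.18382681, -0.51821735,  0.40389913]), 'ee_rot': array([-6.89291754e-04,  5.77010307e-01,  8.16736446e-01,  4.56432615e-04]), 'ft_force': array([ 0.10147372,  0.33444236, -0.02298903]), 'ft_torque': array([-0.0212782 , -0.00072769, -0.02174977]), 'opening': 0.08559279863222954}
```

View pics/scene0.png

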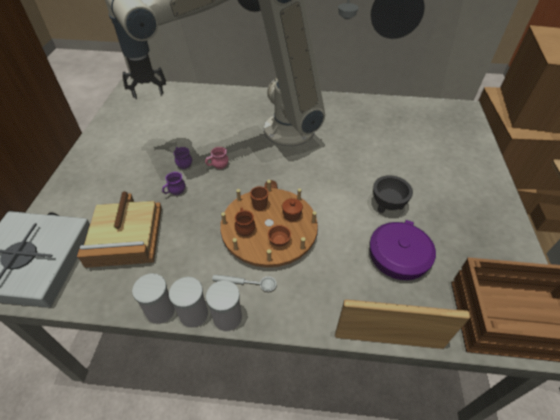

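View pics/top0.png

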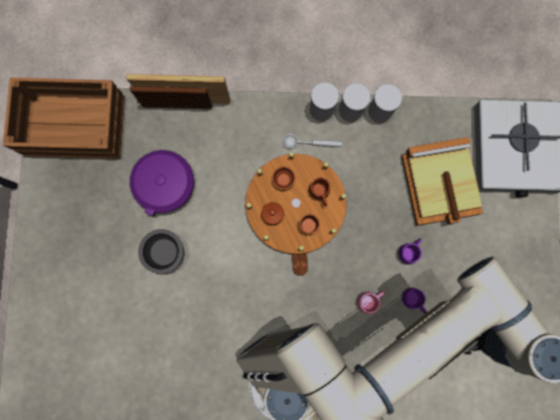

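The top view shows the disc centred near (296,203) and the tongue end at (300,268). The vessel with the handle looks to be at (319,188). I'll zoom in to confirm.

Run:
```python
import cv2
im=cv2.imread("pics/top0.png")[140:280,230:365]
cv2.imwrite("pics/top0z.png",cv2.resize(im,None,fx=4.2,fy=4.2,interpolation=cv2.INTER_CUBIC))
im=cv2.imread("pics/scene0.png")[170:270,210:330]
cv2.imwrite("pics/scene0z.png",cv2.resize(im,None,fx=6,fy=6,interpolation=cv2.INTER_CUBIC))
```

```text
(no output)
```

View pics/top0z.png

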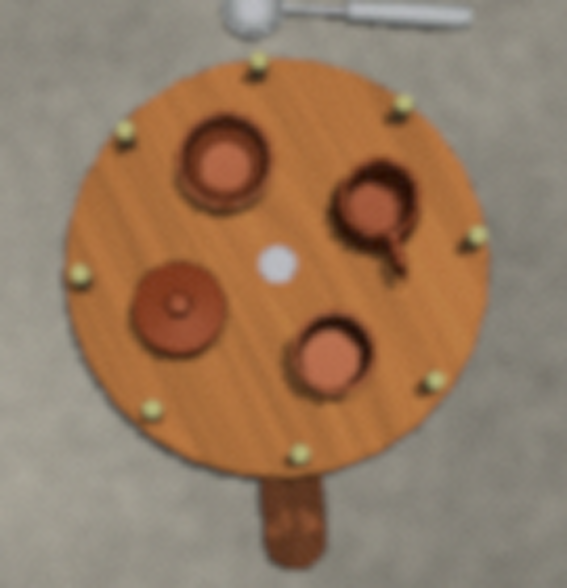

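View pics/scene0z.png

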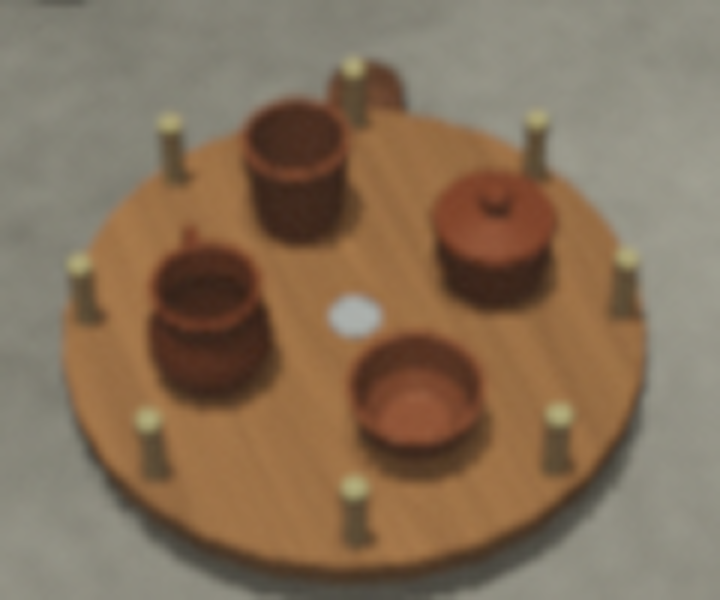

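The zoomed views confirm it: the jarrito is at about (319,188) in the top view, with its handle pointing down. All eight peg tops are visible as pale dots, and the tongue points down. Next I'll measure them.

```bash
cat > h.py <<'E'
import numpy as np,cv2
from scipy.spatial.transform import Rotation as R
from scipy.optimize import least_squares
from bench import arm
def cast(ci,uv,z):
    K=ci["intrinsics"];q=ci["attitude"];o=ci["origin"]
    Rm=R.from_quat([q[1],q[2],q[3],q[0]]).as_matrix()
    uv=np.atleast_2d(uv).astype(float)
    d=np.c_[(uv[:,0]-K[0,2])/K[0,0],-(uv[:,1]-K[1,2])/K[1,1],-np.ones(len(uv))]@Rm.T
    return o+d*((z-o[2])/d[:,2])[:,None]
def proj(ci,p):
    K=ci["intrinsics"];q=ci["attitude"];o=ci["origin"]
    Rm=R.from_quat([q[1],q[2],q[3],q[0]]).as_matrix()
    c=(np.atleast_2d(p)-o)@Rm; return np.c_[K[0,2]+K[0,0]*c[:,0]/-c[:,2],K[1,2]-K[1,1]*c[:,1]/-c[:,2]]
def pegs(im,ci):
    hsv=cv2.cvtColor(im,cv2.COLOR_RGB2HSV).astype(int)
    m=((hsv[:,:,0]>=20)&(hsv[:,:,0]<=40)&(hsv[:,:,1]>60)&(hsv[:,:,2]>125)).astype(np.uint8)
    n,l,st,c=cv2.connectedComponentsWithStats(m,connectivity=8)
    out=[]
    for i in range(1,n):
        if 2<=st[i,4]<=40:
            ys,xs=np.where(l==i); w=im[ys,xs].astype(float).sum(1)
            out.append([xs.mean(),ys.mean()])
    P=cast(ci,np.array(out).reshape(-1,2),.095)
    return np.array(out),P
def fitpegs(P,c0=None):
    # keep those near a circle of .15
    f=lambda c:np.hypot(P[:,0]-c[0],P[:,1]-c[1])-.15
    return least_squares(f,c0,loss='soft_l1',f_scale=.003).x
E
python3 - <<'E'
from h import *
im=cv2.imread("pics/top0.png")[:,:,::-1].copy();ci=arm.camera_info("top")
uv,P=pegs(im,ci)
c0=cast(ci,[[296,203]],.045)[0][:2]
k=np.hypot(*(P[:,:2]-c0).T);s=(k>.12)&(k<.18);uv,P=uv[s],P[s]
c=fitpegs(P,c0);d=P[:,:2]-c
print("c0",c0,"centre",c);
for u,p,dd in zip(uv,P,d):print(u.round(1),p.round(3),np.hypot(*dd).round(4),np.degrees(np.arctan2(dd[1],dd[0])).round(1))
a=np.degrees(np.arctan2(d[:,1],d[:,0]));ph=np.degrees(np.angle(np.exp(1j*8*np.radians(a)).mean()))/8
print("peg phase mod45",ph)
# jarrito rim
hsv=cv2.cvtColor(im,cv2.COLOR_RGB2HSV)
z=lambda x,y:(x/4.2+230-.38,y/4.2+140-.38)
for n,(x,y),h in (("jar",(376,204),.115),("cup",(331,357),.111),("bowl",(225,160),.085),("salt",(179,308),.1)):
    p=cast(ci,[z(x,y)],h)[0][:2]-c;print(n,p,np.hypot(*p),np.degrees(np.arctan2(p[1],p[0])))
for yy in (490,510,530):
  r=[cast(ci,[z(x,yy)],.018)[0][:2]-c for x in(262,325)];m=np.mean(r,0);print("tongue",m,np.degrees(np.arctan2(m[1],m[0])))
print(cast(ci,[z(277,264)],.045)[0],cast(ci,[z(295,568)],.009)[0]-np.r_[c,0])
E
```

```text
c0 [ 0.57643338 -0.02003408] centre [ 0.57779622 -0.01848299]
[291.  153.7] [0.727 0.001 0.095] 0.1505 7.3
[325.8 164.2] [ 0.696 -0.111  0.095] 0.1497 -37.9
[259.2 170.5] [0.67  0.1   0.095] 0.1501 52.1
[343.4 195.4] [ 0.597 -0.168  0.095] 0.1503 -82.8
[248.5 204.7] [0.56  0.13  0.095] 0.1499 97.0
[333.3 230.3] [ 0.486 -0.137  0.095] 0.1501 -127.9
[265.7 237.1] [0.459 0.074 0.095] 0.1503 142.2
[300.9 247.7] [ 0.429 -0.037  0.095] 0.1501 -173.1
peg phase mod45 7.122033370261643
jar [ 0.03641802 -0.0706407 ] 0.07947565906847479 -62.72714076176711
cup [-0.0781686  -0.03941077] 0.0875416429628898 -153.2438356889745
bowl [0.07280751 0.04208797] 0.08409715427001083 30.03099919007806
salt [-0.04311952  0.07363319] 0.0853295958944062 120.3531924359344
tongue [-0.17180602 -0.0173372 ] -174.23770479936871
tongue [-0.18719353 -0.01763972] -174.61676988404898
tongue [-0.20254218 -0.01794148] -174.93787001272386
[ 0.57811094 -0.01861345  0.045     ] [-0.23143437 -0.02002407  0.009     ]
```

The pegs fit a circle centred at (0.578, -0.0185), with the peg phase at 7.1°. The jarrito is at -60.4° and the tongue at about -174.9°, so the disc needs to turn about 114.5° clockwise. I'll push the peg now at -127.9° along the near side. First I'll close the fingers and move above the space behind that peg.

Call:
send_rows:
  increments:
    - {"dx": 1.9, "dy": 3.58}
    - {"dx": 1.9, "dy": 3.58}
    - {"dx": 1.9, "dy": 3.58}
    - {"dx": 1.9, "dy": 3.58}
    - {"dx": 1.9, "dy": 3.58}
    - {"dx": 1.9, "dy": 3.58}
    - {"dx": 1.9, "dy": 3.58}
    - {"dx": 1.9, "dy": 3.58}
  grip: 0
  grip_force: 20

```text
$.increments[0]: bad value
```

Call:
send_rows:
  increments:
    - {"dx": 1.9, "dy": 3.58}
    - {"dx": 1.9, "dy": 3.58}
    - {"dx": 1.9, "dy": 3.58}
    - {"dx": 1.9, "dy": 3.58}
    - {"turn": -9}
    - {"turn": -9}
    - {"turn": -9}
    - {"turn": -9}

```text
$.increments[0]: bad value
```

Call:
send_rows:
  increments:
    - {"turn": -9.6}
    - {}
    - {}

```text
$.increments[0]: bad value
```

Run:
```python
from h import *
s=arm.read_state();print(s["clock"],s["tcp_pos"],s["opening"],s["ft_force"],arm.tips_ahead if hasattr(arm,"tips_ahead") else None)
q=s["ee_rot"];M=R.from_quat([q[1],q[2],q[3],q[0]]).as_matrix();print(M.round(3))
c=np.array([.5778,-.0185]);t=c+.155*np.array([np.cos(np.radians(-114.9)),np.sin(np.radians(-114.9))])
print("to go tool cm",M.T@(np.r_[t,.075+.173]-s["tcp_pos"])*100)
im=arm.snapshot("scene");cv2.imwrite("pics/s1.png",im[:,:,::-1])
```

```text
0.1 [ 0.18382681 -0.51821735  0.40389913] 0.08559279863222954 [ 0.10147372  0.33444236 -0.02298903] 0.1734
[[-0.334  0.943 -0.001]
 [ 0.943  0.334  0.002]
 [ 0.002 -0.    -1.   ]]
to go tool cm [22.84003892 42.98199643 15.62553718]
```

View pics/s1.png

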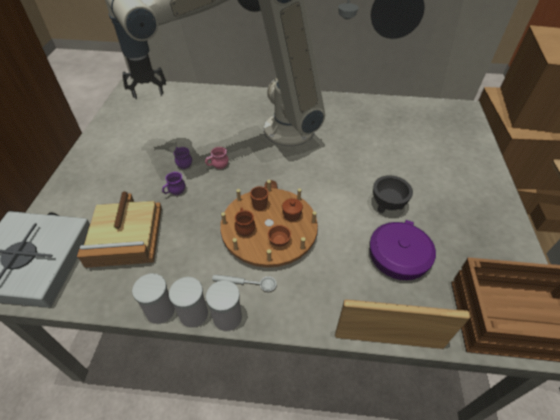

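All three calls were refused and the picture shows nothing has moved. Each row probably needs all four keys, so I'll resend them that way.

Call:
send_rows:
  increments:
    - {"dx": 1.9, "dy": 3.58, "dz": 0, "turn": 0}
    - {"dx": 1.9, "dy": 3.58, "dz": 0, "turn": 0}
    - {"dx": 1.9, "dy": 3.58, "dz": 0, "turn": 0}
    - {"dx": 1.9, "dy": 3.58, "dz": 0, "turn": 0}
    - {"dx": 1.9, "dy": 3.58, "dz": 0, "turn": 0}
    - {"dx": 1.9, "dy": 3.58, "dz": 0, "turn": 0}
    - {"dx": 1.9, "dy": 3.58, "dz": 0, "turn": 0}
    - {"dx": 1.9, "dy": 3.58, "dz": 0, "turn": 0}
  grip: 0
  grip_force: 20

```text
clock: 1.15
tcp_pos: [0.4037, -0.2782, 0.4045]
ee_rot: [-0.0, 0.577, 0.817, -0.0]
ft_force: [-0.7, -1.0, -0.7]
opening: -0.0001
```

Call:
send_rows:
  increments:
    - {"dx": 1.9, "dy": 3.58, "dz": 0, "turn": 0}
    - {"dx": 1.9, "dy": 3.58, "dz": 0, "turn": 0}
    - {"dx": 1.9, "dy": 3.58, "dz": 0, "turn": 0}
    - {"dx": 1.9, "dy": 3.58, "dz": 0, "turn": 0}
    - {"dx": 0, "dy": 0, "dz": 0, "turn": -9}
    - {"dx": 0, "dy": 0, "dz": 0, "turn": -9}
    - {"dx": 0, "dy": 0, "dz": 0, "turn": -9}
    - {"dx": 0, "dy": 0, "dz": 0, "turn": -9}

```text
clock: 2.15
tcp_pos: [0.5125, -0.1598, 0.4043]
ee_rot: [-0.0, 0.294, 0.956, -0.0]
ft_force: [0.6, 0.1, 0.2]
opening: -0.0
```

Call:
send_rows:
  increments:
    - {"dx": 0, "dy": 0, "dz": 0, "turn": -9.6}
    - {"dx": 0, "dy": 0, "dz": 0, "turn": 0}
    - {"dx": 0, "dy": 0, "dz": 0, "turn": 0}

```text
clock: 2.52
tcp_pos: [0.5125, -0.1598, 0.4045]
ee_rot: [-0.0, 0.217, 0.976, 0.0]
ft_force: [-0.1, -0.1, 0.4]
opening: -0.0001
```

Run:
```python
from h import *
s=arm.read_state();print(s["clock"],s["tcp_pos"],s["opening"],s["ft_force"])
q=s["ee_rot"];M=R.from_quat([q[1],q[2],q[3],q[0]]).as_matrix();print(M.round(3))
c=np.array([.5778,-.0185]);t=c+.155*np.array([np.cos(np.radians(-114.9)),np.sin(np.radians(-114.9))])
print("to go tool cm",M.T@(np.r_[t,.075+.1734]-s["tcp_pos"])*100)
im=arm.snapshot("scene");cv2.imwrite("pics/s2.png",im[:,:,::-1])
```

```text
2.525 [ 0.51251933 -0.15984063  0.40449518] -6.605888005873369e-05 [-0.07643727 -0.08782214  0.41119376]
[[-0.906  0.424 -0.   ]
 [ 0.424  0.906  0.   ]
 [ 0.    -0.    -1.   ]]
to go tool cm [ 0.02357403  0.06993522 15.60952306]
```

View pics/s2.png

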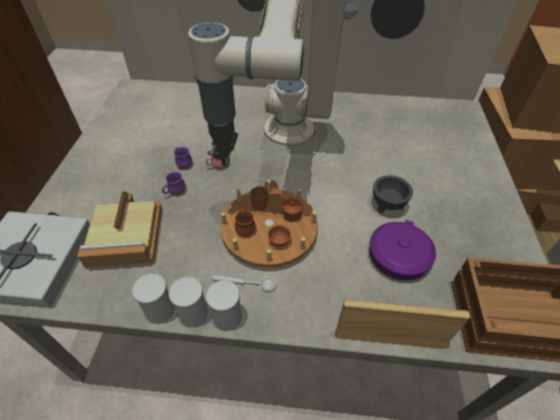

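The closed fingers hang near (220,160), above the gap behind the peg. I'll descend until the tips are at about 75 mm.

Call:
send_rows:
  increments:
    - {"dx": 0, "dy": 0, "dz": 2.4, "turn": 0}
    - {"dx": 0, "dy": 0, "dz": 2.4, "turn": 0}
    - {"dx": 0, "dy": 0, "dz": 2.4, "turn": 0}
    - {"dx": 0, "dy": 0, "dz": 2.4, "turn": 0}
    - {"dx": 0, "dy": 0, "dz": 2, "turn": 0}
    - {"dx": 0, "dy": 0, "dz": 2, "turn": 0}
    - {"dx": 0, "dy": 0, "dz": 2, "turn": 0}
    - {"dx": 0, "dy": 0, "dz": 0, "turn": 0}

```text
clock: 3.58
tcp_pos: [0.5119, -0.1598, 0.2473]
ee_rot: [-0.002, 0.216, 0.976, -0.0]
ft_force: [-0.1, 0.5, 0.5]
opening: -0.0
```

Run:
```python
from h import *
s=arm.read_state();print(s["clock"],s["tcp_pos"],s["ft_force"])
im=arm.snapshot("scene")[130:290,170:340];cv2.imwrite("pics/s3.png",cv2.resize(im[:,:,::-1],None,fx=3.6,fy=3.6,interpolation=cv2.INTER_CUBIC))
```

```text
3.575 [ 0.51194784 -0.15981661  0.24732716] [-0.1043757   0.46964444  0.52652998]
```

View pics/s3.png

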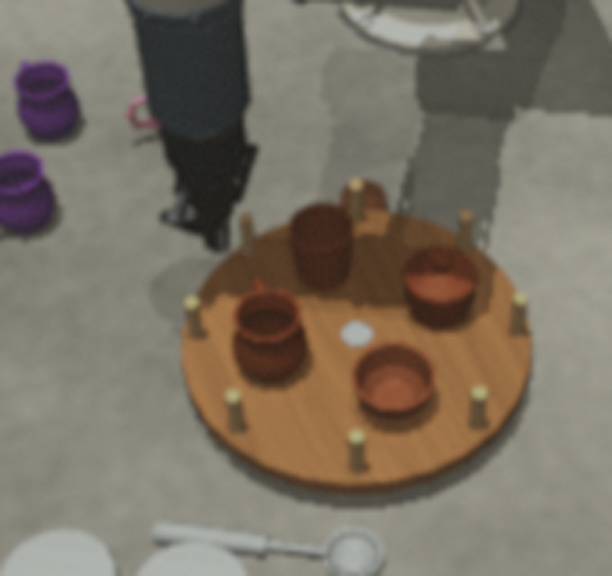

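The fingertip at (215,245) is just behind the peg at (247,230), clear of the vessels. I'll start the arc slowly.

Call:
send_rows:
  increments:
    - {"dx": 0.4, "dy": 0.005, "dz": 0, "turn": 1.5}
    - {"dx": 0.4, "dy": 0.005, "dz": 0, "turn": 1.5}
    - {"dx": 0.4, "dy": 0.005, "dz": 0, "turn": 1.5}
    - {"dx": 0.4, "dy": 0.005, "dz": 0, "turn": 1.5}
    - {"dx": 0.4, "dy": 0.005, "dz": 0, "turn": 1.5}
    - {"dx": 0.4, "dy": 0.005, "dz": 0, "turn": 1.5}
    - {"dx": 0.4, "dy": 0.005, "dz": 0, "turn": 1.5}
    - {"dx": 0.4, "dy": 0.005, "dz": 0, "turn": 1.5}

```text
clock: 4.62
tcp_pos: [0.4849, -0.1434, 0.2487]
ee_rot: [0.0, 0.317, 0.948, 0.0]
ft_force: [0.5, -0.0, -0.1]
opening: -0.0002
```

```bash
cat > st.py <<'E'
from h import *
import sys
s=arm.read_state();c=np.array([.5778,-.0185]);d=s["tcp_pos"][:2]-c
q=s["ee_rot"];M=R.from_quat([q[1],q[2],q[3],q[0]]).as_matrix()
print(s["clock"],"r",np.hypot(*d).round(4),"phi",np.degrees(np.arctan2(d[1],d[0])).round(2),"yaw",np.degrees(np.arctan2(M[1,0],M[0,0])).round(1),"z",s["tcp_pos"][2].round(4),"f",s["ft_force"].round(2),"q6",s["joint_pos"][5].round(2))
im=arm.snapshot("top");ci=arm.camera_info("top");cv2.imwrite(f"pics/{sys.argv[1]}.png",cv2.resize(im[130:290,220:375,::-1],None,fx=3.6,fy=3.6,interpolation=cv2.INTER_CUBIC))
uv,P=pegs(im,ci)
for p in P:
    e=p[:2]-c
    if abs(np.hypot(*e)-.15)<.008: print("peg",np.hypot(*e).round(4),np.degrees(np.arctan2(e[1],e[0])).round(1))
E
python3 st.py t4
```

```text
4.625 r 0.1556 phi -126.64 yaw 143.0 z 0.2487 f [ 0.47 -0.01 -0.12] q6 -0.67
peg 0.1504 0.0
peg 0.1503 45.3
peg 0.1502 -44.9
peg 0.15 90.1
```

View pics/t4.png

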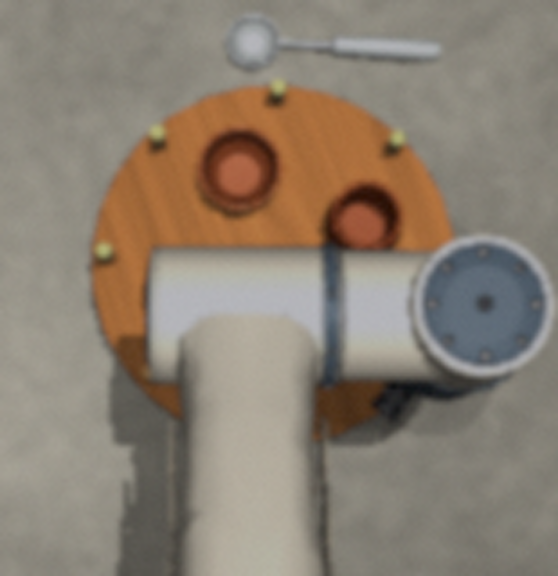

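The disc has turned 7.1° and the pegs now sit at 0° mod 45°. The finger trails its peg by 8.4° and the arc radius is holding. That leaves about 107°, so I'll continue at 3° per row.

Call:
send_rows:
  increments:
    - {"dx": 0.81, "dy": 0.021, "dz": 0, "turn": 3}
    - {"dx": 0.81, "dy": 0.021, "dz": 0, "turn": 3}
    - {"dx": 0.81, "dy": 0.021, "dz": 0, "turn": 3}
    - {"dx": 0.81, "dy": 0.021, "dz": 0, "turn": 3}
    - {"dx": 0.81, "dy": 0.021, "dz": 0, "turn": 3}
    - {"dx": 0.81, "dy": 0.021, "dz": 0, "turn": 3}
    - {"dx": 0.81, "dy": 0.021, "dz": 0, "turn": 3}
    - {"dx": 0.81, "dy": 0.021, "dz": 0, "turn": 3}

```text
clock: 5.68
tcp_pos: [0.4425, -0.0948, 0.2485]
ee_rot: [-0.0, 0.507, 0.862, -0.0]
ft_force: [0.1, -0.4, -1.1]
opening: -0.0002
```

```bash
python3 st.py t5
```

```text
5.675 r 0.1554 phi -150.58 yaw 119.0 z 0.2485 f [ 0.08 -0.44 -1.1 ] q6 -1.2
peg 0.1499 21.7
peg 0.1507 -23.2
peg 0.1506 66.4
peg 0.1504 -68.2
peg 0.1495 111.7
```

The disc is following well, now at pegs 21.7° mod 45°. However, q6 falls faster than I assumed and would hit -3.05 before the end. I'll turn only 2.25° per row from here and rotate the shifts to match.

Call:
send_rows:
  increments:
    - {"dx": 0.81, "dy": 0.02, "dz": 0, "turn": 2.25}
    - {"dx": 0.81, "dy": 0.03, "dz": 0, "turn": 2.25}
    - {"dx": 0.81, "dy": 0.04, "dz": 0, "turn": 2.25}
    - {"dx": 0.81, "dy": 0.05, "dz": 0, "turn": 2.25}
    - {"dx": 0.81, "dy": 0.06, "dz": 0, "turn": 2.25}
    - {"dx": 0.81, "dy": 0.075, "dz": 0, "turn": 2.25}
    - {"dx": 0.81, "dy": 0.085, "dz": 0, "turn": 2.25}
    - {"dx": 0.81, "dy": 0.095, "dz": 0, "turn": 2.25}

```text
clock: 6.72
tcp_pos: [0.4234, -0.0334, 0.2485]
ee_rot: [-0.0, 0.635, 0.772, -0.0]
ft_force: [0.1, -0.5, 0.1]
opening: 0.0
```

```bash
python3 st.py t6
```

```text
6.725 r 0.1551 phi -174.51 yaw 101.1 z 0.2485 f [ 0.11 -0.5   0.1 ] q6 -1.67
peg 0.1499 -2.0
peg 0.1503 42.7
peg 0.1507 -47.1
peg 0.1498 87.8
peg 0.1512 -92.1
peg 0.1485 132.4
peg 0.1501 -136.7
```

View pics/t6.png

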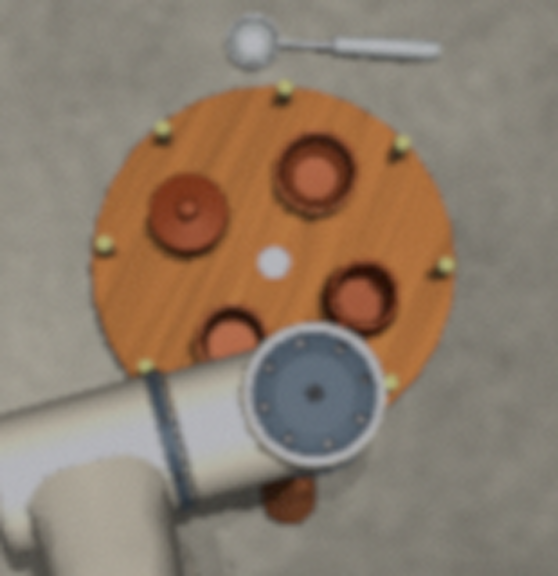

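The disc has turned 54°, with the jarrito at (360,297) in the crop, at roughly -114.5°. About 60° remains, so I'll do 48° more and then look again.

Call:
send_rows:
  increments:
    - {"dx": 0.805, "dy": 0.105, "dz": 0, "turn": 2.25}
    - {"dx": 0.805, "dy": 0.115, "dz": 0, "turn": 2.25}
    - {"dx": 0.8, "dy": 0.125, "dz": 0, "turn": 2.25}
    - {"dx": 0.8, "dy": 0.14, "dz": 0, "turn": 2.25}
    - {"dx": 0.8, "dy": 0.15, "dz": 0, "turn": 2.25}
    - {"dx": 0.795, "dy": 0.16, "dz": 0, "turn": 2.25}
    - {"dx": 0.795, "dy": 0.17, "dz": 0, "turn": 2.25}
    - {"dx": 0.79, "dy": 0.18, "dz": 0, "turn": 2.25}

```text
clock: 7.78
tcp_pos: [0.4311, 0.0304, 0.2484]
ee_rot: [-0.0, 0.748, 0.663, -0.001]
ft_force: [-0.3, -0.8, 0.4]
opening: 0.0002
```

```bash
python3 st.py t7
```

```text
7.775 r 0.1546 phi 161.55 yaw 83.1 z 0.2484 f [-0.26 -0.82  0.39] q6 -2.13
peg 0.1505 19.2
peg 0.1504 -25.7
peg 0.1508 64.1
peg 0.1512 -70.9
peg 0.1496 109.3
peg 0.1501 -115.7
peg 0.1495 -161.1
```

View pics/t7.png

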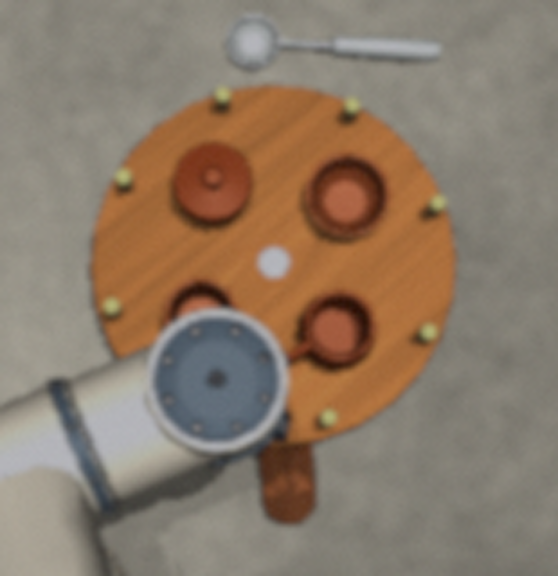

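Everything is still tracking. The jarrito is now at about -138°, at (337,331) in the crop, with 36.5° to go.

Call:
send_rows:
  increments:
    - {"dx": 0.79, "dy": 0.19, "dz": 0, "turn": 2.25}
    - {"dx": 0.785, "dy": 0.2, "dz": 0, "turn": 2.25}
    - {"dx": 0.785, "dy": 0.21, "dz": 0, "turn": 2.25}
    - {"dx": 0.78, "dy": 0.22, "dz": 0, "turn": 2.25}
    - {"dx": 0.78, "dy": 0.23, "dz": 0, "turn": 2.25}
    - {"dx": 0.775, "dy": 0.24, "dz": 0, "turn": 2.25}
    - {"dx": 0.77, "dy": 0.25, "dz": 0, "turn": 2.25}
    - {"dx": 0.77, "dy": 0.26, "dz": 0, "turn": 2.25}

```text
clock: 8.82
tcp_pos: [0.4642, 0.0856, 0.2483]
ee_rot: [-0.0, 0.843, 0.538, -0.001]
ft_force: [-0.8, -0.6, -0.0]
opening: -0.0001
```

```bash
python3 st.py t8
```

```text
8.825 r 0.1541 phi 137.48 yaw 65.1 z 0.2483 f [-0.85 -0.63 -0.02] q6 -2.52
peg 0.1503 -4.7
peg 0.1499 40.2
peg 0.15 -49.6
peg 0.1504 85.2
peg 0.1511 -94.8
peg 0.15 -139.6
peg 0.1501 175.2
```

View pics/t8.png

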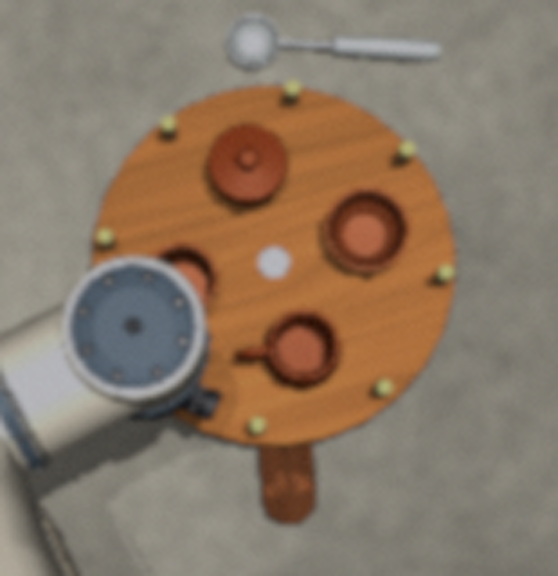

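The jarrito is at -162.2°, so 12.7° is left. I'll finish with slowing steps.

Call:
send_rows:
  increments:
    - {"dx": 0.64, "dy": 0.22, "dz": 0, "turn": 1.9}
    - {"dx": 0.635, "dy": 0.225, "dz": 0, "turn": 1.9}
    - {"dx": 0.63, "dy": 0.23, "dz": 0, "turn": 1.9}
    - {"dx": 0.505, "dy": 0.19, "dz": 0, "turn": 1.5}
    - {"dx": 0.5, "dy": 0.19, "dz": 0, "turn": 1.5}
    - {"dx": 0.3, "dy": 0.12, "dz": 0, "turn": 0.9}
    - {"dx": 0, "dy": 0, "dz": 0, "turn": 0}
    - {"dx": 0, "dy": 0, "dz": 0, "turn": 0}

```text
clock: 9.88
tcp_pos: [0.4903, 0.1084, 0.2489]
ee_rot: [0.0, 0.885, 0.466, 0.0]
ft_force: [-0.0, -0.3, -0.6]
opening: -0.0
```

```bash
python3 st.py t9
```

```text
9.875 r 0.1541 phi 124.59 yaw 55.5 z 0.2489 f [-0.01 -0.32 -0.61] q6 -2.7
peg 0.1506 -18.2
peg 0.1505 27.2
peg 0.1509 -62.5
peg 0.1508 72.0
peg 0.1502 -107.8
peg 0.15 -153.1
peg 0.1502 162.2
```

View pics/t9.png

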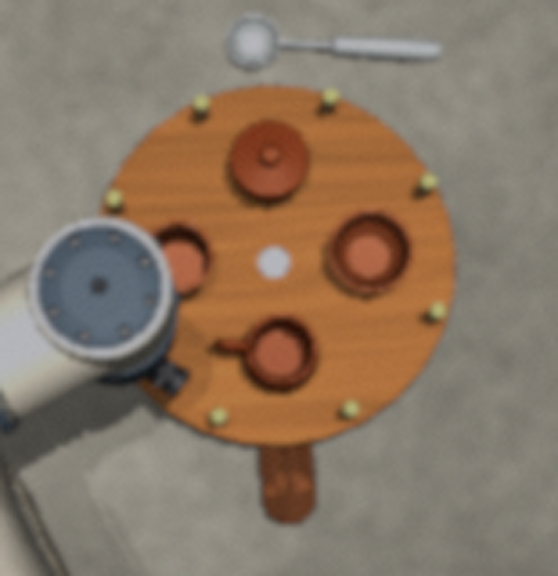

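The jarrito is now at -175.4°, against -174.9° for the tongue. I'll back the finger off the peg and lift away.

Call:
send_rows:
  increments:
    - {"dx": -0.7, "dy": -0.25, "dz": 0, "turn": 0}
    - {"dx": -0.7, "dy": -0.25, "dz": 0, "turn": 0}
    - {"dx": 0, "dy": 0, "dz": -2, "turn": 0}
    - {"dx": 0, "dy": 0, "dz": -3, "turn": 0}
    - {"dx": 0, "dy": 0, "dz": -4, "turn": 0}
    - {"dx": 0, "dy": 0, "dz": -4, "turn": 0}
    - {"dx": 0, "dy": 0, "dz": -4, "turn": 0}
    - {"dx": 0, "dy": 0, "dz": 0, "turn": 0}

```text
clock: 10.92
tcp_pos: [0.4782, 0.0993, 0.4221]
ee_rot: [0.0, 0.885, 0.466, 0.004]
ft_force: [-0.5, 0.3, -0.1]
opening: -0.0001
```

Call:
send_rows:
  increments:
    - {"dx": -3, "dy": -4, "dz": 0, "turn": 0}
    - {"dx": -3, "dy": -4, "dz": 0, "turn": 0}
    - {"dx": 0, "dy": -4, "dz": 0, "turn": 0}
    - {"dx": 0, "dy": -3, "dz": 0, "turn": 0}
    - {"dx": 0, "dy": 0, "dz": 0, "turn": 0}
    - {"dx": 0, "dy": 0, "dz": 0, "turn": 0}
    - {"dx": 0, "dy": 0, "dz": 0, "turn": 0}

```text
clock: 11.8
tcp_pos: [0.3209, 0.1348, 0.4183]
ee_rot: [0.0, 0.885, 0.465, -0.0]
ft_force: [-0.5, -0.3, -0.3]
opening: 0.0
```

```bash
python3 st.py t10
python3 - <<'E'
from h import *
im=arm.snapshot("top");cv2.imwrite("pics/full10.png",im[:,:,::-1])
im=arm.snapshot("scene");cv2.imwrite("pics/scene10.png",im[:,:,::-1])
E
```

```text
11.8 r 0.2991 phi 149.18 yaw 55.5 z 0.4183 f [-0.47 -0.27 -0.31] q6 -3.03
peg 0.1506 -18.2
peg 0.1508 27.0
peg 0.1505 -62.6
peg 0.1504 72.1
peg 0.1502 -107.8
peg 0.1502 117.0
peg 0.1495 -153.0
peg 0.1504 162.2
```

View pics/full10.png

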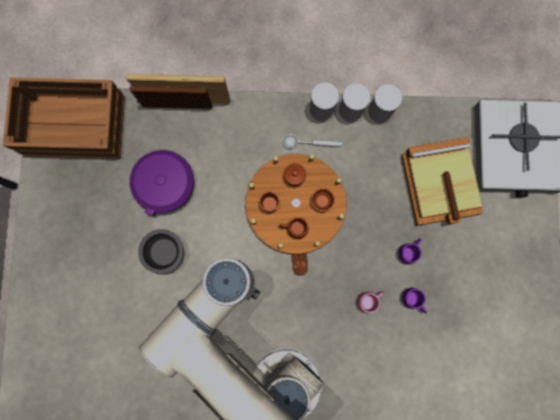

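View pics/t10.png

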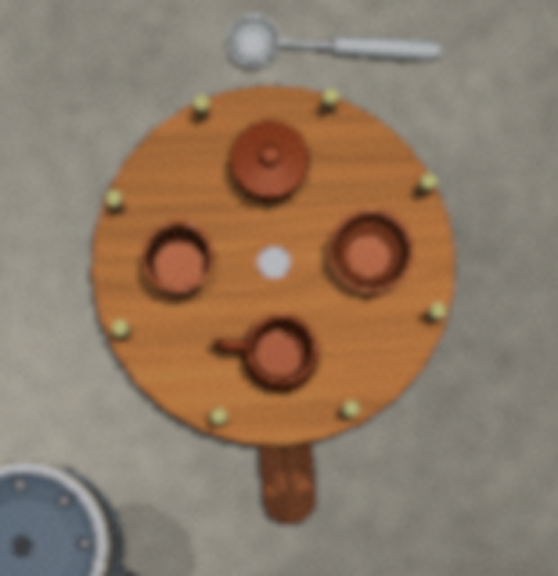

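View pics/scene10.png

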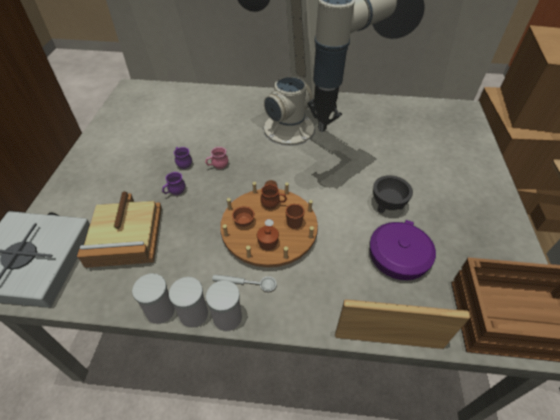

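All views show the disc at rest, the vessels upright and the bystanders unmoved. The arm is clear. Before handing in, I'll check the jarrito directly against the tongue line.

Run:
```python
from h import *
ci=arm.camera_info("top");c=np.array([.5778,-.0185])
z=lambda x,y:(x/3.6+220-.36,y/3.6+130-.36)
t=np.mean([cast(ci,[z(x,480)],.018)[0][:2]-c for x in(261,316)],0);t/=np.hypot(*t)
j=cast(ci,[z(280,353)],.115)[0][:2]-c
print("jar along",j@t,"off",j[0]*-t[1]+j[1]*t[0],np.degrees(np.arctan2(t[1],t[0])),np.degrees(np.arctan2(j[1],j[0])))
a=cv2.imread("pics/top0.png").astype(int);b=cv2.imread("pics/full10.png").astype(int)
d=abs(a-b).sum(2)
for n,(x0,x1,y0,y1) in dict(warmer=(125,200,145,220),mortar=(135,190,225,278),spoon=(278,346,130,151)).items():print(n,d[y0:y1,x0:x1].mean().round(2),d[y0:y1,x0:x1].max())
arm.hand_in()
```

```text
jar along 0.08909897950281284 off -0.0031904516482294688 -174.49272982986997 -176.5434979332499
warmer 8.39 23
mortar 8.07 22
spoon 10.44 22
the job is handed in; nothing more can be done
```

The jarrito now stands in line with the tongue. I turned the disc about 115° clockwise by pushing one rim peg along the near side with the closed fingertips, then backed off and lifted clear. The job was handed in at about 12 s on the robot's clock.

| Last check | Result |
|---|---|
| Jarrito against the tongue line (limits 15 mm and 10°) | About 3 mm off, seen from above |
| Jarrito angle, from the pegs | -175.4° |
| Jarrito angle, from its rim | -176.5° |
| Tongue angle | -174.5° to -174.9° |
| Jarrito distance from the axis | About 89 mm (allowed 65–105 mm) |
| Disc at rest | Peg angles the same before and after letting go, within 0.2° |
| Four vessels | Upright in the pictures |
| Warmer, mortar and spoon | No visible change; only small pixel noise between the first and last pictures |
| Robot | Arm well clear of everything |

- **Disagreement:** the peg and rim estimates of the jarrito's angle differ by about 1°, well within the 10° limit.
- **Refused calls:** the first three move calls were refused because each row has to give all four values. Nothing moved, and I resent them.
- **Wrist joint:** during the push I turned the wrist less than planned to keep the last joint in range. It came closest during the retreat, at -3.03 against the -3.05 limit.

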